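# Lay the media bottle down in the let-down rest

### The job

With the fingertips only, tip the standing media bottle over against the upright trough of the let-down stand, and keep pushing it so that it goes down together with the trough, gently and under control, until the trough is fully down and the bottle lies on its side in it. Only push it: never take it between the fingers, lift it or carry it, and leave the other things where they are. Finish with the hand clear.

Things in the scene. Friction and masses are not known exactly. Their poses are not given: they have to be found in the camera images.
- stand: Let-down stand, fixed to the bench: aluminium foot plate 4 mm thick, 100 mm wide, from x = -105 to +130 mm, two dark cheeks and a hinged grey trough. Origin: on the bench straight below the hinge axis (level, along y, 20 mm up). +x: the level direction in which the trough goes down. A rubber bar, face at x = 1 mm, top 14 mm above the bench, stops the bottle's foot.
- rest (a joint): Angle of the trough: 0 upright (starts 0 to 0.12), 1.571 fully down, level on its buffer, end of travel. Its hinge brakes (friction 0.20 N m plus 0.3 N m per rad/s): left alone with the bottle leaning on it, it stays or sinks very slowly, so it must be pushed all the way down (some 2 to 10 N on the bottle, near its shoulder).
- rest_edge (a point): Middle of the free end of the trough's floor, 111 mm from the hinge (the top end while upright). The trough is 75 mm wide: a flat floor 16 mm wide between wings that slope at 30 degrees and stand 17 mm proud. The floor's plane passes through the hinge axis, so when down it is 20 mm above the bench.
- media_bottle: Larger clear bottle, pinkish filling, blue cap; loose, 135 mm tall, 0.34 to 0.5 kg. Body 68 mm in diameter up to a shoulder at about 100 mm; cap 47 mm. Origin: centre of its underside, z along the axis to the cap. Starts upright on the foot plate (4 mm above the bench), 8 to 25 mm short of the trough's floor on its -x side.
- bottle_mid (a point): Centre of the media bottle, on its axis 67.5 mm from its underside. Lying in the lowered trough it is 55 mm above the bench, the axis level along the stand's x, cap towards +x; the underside may stick out behind the hinge. Lower the bottle as a careful hand would, at about 1 rad/s or slower (over 2.5 rad/s counts as dropped).
- small_bottle_mid (a point): Centre of the smaller clear bottle with a blue cap (56 mm in diameter, 105 mm tall), a bystander standing on the bench; 52.5 mm above its underside.
- beaker_mid (a point): Centre of the small empty beaker (45 mm in diameter, 60 mm tall), a bystander; 30 mm above its underside.
- mouse: The black computer mouse (67 x 112 x 44 mm), a bystander. Origin: centre of its underside.
- coverslips: Small box of cover slips (36 x 36 x 20 mm), a bystander. Origin: centre of its underside.

How it is judged (in metres and radians):
On the way:
1. the bottle is part-way over and the trough is going down with it (angle between media_bottle's own z axis and vertical between 0.5 and 1.2 rad and value of joint rest between 0.3 and 1.3 rad), for 0.2 s.
At the end, for the whole second after the job is handed in: The trough is fully down (within 0.09 rad of its end) and the media bottle lies at rest in it on its side: axis within 0.12 rad of level and 0.15 rad of the trough's length, its centre 47 to 65 mm above the bench, within 12 mm of the trough's middle line and 10 to 100 mm beyond the hinge (value of joint rest above 1.48 rad and angle between the z axis of media_bottle and the x axis of stand, either way round below 0.15 rad and angle between media_bottle's own z axis and vertical between 1.45 and 1.7 rad and z of bottle_mid in the frame of stand between 0.047 and 0.065 m and y of bottle_mid in the frame of stand between -0.012 and 0.012 m and x of bottle_mid in the frame of stand between 0.01 and 0.1 m and linear speed of media_bottle below 0.02 m/s and angular speed of media_bottle below 0.2 rad/s); the robot touches nothing.
It fails at once if the media bottle turns fast (over 2.5 rad/s): dropped or knocked over (angular speed of media_bottle above 2.5 rad/s).
It fails at once if the media bottle is lifted (its centre over 95 mm above the bench) (height (world z) of bottle_mid above 0.095 m).
It fails at once if the media bottle is taken between the fingers (the grasp point comes inside it) (x of the grasp point in the frame of media_bottle between -0.012 and 0.012 m and y of the grasp point in the frame of media_bottle between -0.012 and 0.012 m and z of the grasp point in the frame of media_bottle between 0 and 0.145 m).
It fails at once if the fingers press the media bottle with more than 30 N (contact force between the fingers and media_bottle above 30 N).
It fails at once if a bystander is moved by more than 20 mm (distance of any of small_bottle_mid, beaker_mid, mouse, coverslips from where it was at the start of the episode above 0.02 m).
It also fails if it takes over 43 s, if anything falls off the work surface, if the arm or the gripper's body presses on something with over 40 N, if the wrist force passes 120 N, or if a joint passes its speed limit or range.

### The arm

A 6-joint arm with a two-finger parallel gripper is mounted at the origin on a cart in front of the work surface, level with it; the furniture and walls round the work are solid. World frame = base frame: x ahead of the robot, y to its left, z up, the work surface at z = 0. Lengths are in mm, angles in degrees, forces in N, time in s.
With the tool pointing down it reaches from about 350 to 850 mm from the base axis. Payload 8.1 kg.
Tool frame: the origin (TCP) lies at the centre of the arm's flange, where the gripper is bolted on; the fingertips stand 173 mm ahead of it and the grasp point (between the pads) lies 155 mm ahead of it; z points along the fingers, y is the line along which they close (so a half turn about z gives the same grasp; the last joint's range is limited). The gripper opens to 85 mm and grips with 20 to 120 N. Pads are 22 mm wide; open, the fingers measure 114 mm over their backs; the gripper's body (76 mm by 85 mm) begins 54 mm behind the grasp point. The pads swing forward as they close: fully open they stand 13 mm farther back than shut.
Start: joints at [-79.034, 7.471, 85.268, -0, 87.261, -4.893], TCP at [163.988, -577.161, 404.692] pointing down, gripper open.
Joint ranges: [-169.43, 169.43], [-51.17, 129.36], [1.28, 143.12], [-76.62, 256.62], [0, 156.53], [-152.29, 152.29]. Speed limits (degrees/s): [136.94, 136.94, 159.86, 180, 180, 180].

### API

Orientations are given as [roll, pitch, yaw] about the fixed x, y, z axes, in that order (R = Rz(yaw) Ry(pitch) Rx(roll)).
In Python, from bench import * gives the robot as it stands.
- The arm moves only by the shell command python3 -m jog 'ROWS' [FORCE]. ROWS is text: rows parted by semicolons, each of 7 numbers parted by spaces: the shift along the tool's x, y, z scaled (see below), then the turn, a rotation vector about the tool's x, y, z scaled (see below), then the closure, from -1 (fully open) to 1 (shut). In form: tx ty tz wx wy wz hand; .... A call has 1 to 5 rows; each row shifts and turns the commanded pose from where the row before left it, along the tool's axes as they then stand; what a row does not reach is not made up. The controller multiplies each number of a shift by 0.1 m and each number of a turn by 60 degrees. A row lasts 1/8 s, in which the tool goes at most 62.5 mm and 10.7 degrees, less where a joint would pass 70% of its speed; a pose out of reach is approached as far as the arm can. A call with a number of a shift or a turn outside -1 to 1 is refused whole. A call with a gripper value outside its range is refused whole. The fingers move at their own pace and stop on an object; FORCE is the grip in N (left out, the last holds). Time passes only in rows, so rows that do not move let the fingers close. It gives the time, the measured TCP pose, the force, the opening and the grip force at its end, in the units of the state.
- sense(): the state, without advancing time (a new reading comes with each control period).
- snapshot(name): name is "scene" or "top" or "wrist"; returns a dict with "img" (400x640x3 uint8, red, green, blue), "fx", "fy", "cx", "cy" (pixels), "dist" ([k1, k2, p1, p2, k3] as OpenCV has them; the pictures are not rectified), "extrinsics" (4x4, takes a point from camera to world coordinates). Camera axes: x right, y down, z forward; pixel columns grow to the right and rows downward; lengths in mm; the calibration is good to about 2 mm. A picture is of the moment at which its call begins. There is no depth.
- hand_in(): hands the job in; it is judged then, once.
The state is a dict: "time": time; "joint_pos": joint angles; "qd": joint speeds; "joint_efforts": joint torques, N m; "tool_pos": TCP position; "tcp_rot": TCP orientation; "ft_force": force on the tool from outside, world axes, zero at the start; "wrist_torque": the same for the moment, N m; "finger_gap": finger opening in mm; "grip_force": force on a finger pad.
Only numpy, scipy, OpenCV 4.12 (cv2) and the standard library are available. Lean on these libraries where they do the work, as an engineer would, in place of code of your own. Each camera call takes 0.05 s, during which the arm holds its last target. There are 200 camera calls.

## Working session

There is one attempt and no reset: what is moved stays moved. The work goes in short steps, Python scripts to look and compute and a shell command to move; the robot and the scene stay as the last step left them, time stands still between calls to the robot, and variables do not carry over. Pictures are saved under pics/ and viewed, at most 10 in all, crops included, and the job is handed in when it is done.

```bash
ls; mkdir -p pics; python3 - <<'E'
from bench import *
import cv2,numpy as np
for n in ("scene","top"):
    s=snapshot(n); cv2.imwrite(f"pics/{n}0.png",s["img"][:,:,::-1]); np.save(f"pics/{n}0.npy",s,allow_pickle=True)
    print(n,s["fx"],s["cx"],s["cy"],s["dist"],np.round(s["extrinsics"],3).tolist())
print(sense())
E
```

```text
pics
scene 380.4931203354076 317.7734144548196 208.7007099743044 [0.00978706 0.         0.         0.         0.        ] [[-0.88, -0.417, 0.225, 303.532], [-0.474, 0.766, -0.434, 448.324], [0.008, -0.489, -0.872, 846.001], [0.0, 0.0, 0.0, 1.0]]
top 395.51371437959807 326.08287941444183 202.03851407710002 [-0.04475789  0.          0.          0.          0.        ] [[-0.018, -0.981, 0.194, 344.57], [-0.999, 0.023, 0.027, 85.443], [-0.031, -0.194, -0.981, 930.212], [0.0, 0.0, 0.0, 1.0]]
{'time': 0.1, 'joint_pos': array([-7.90346625e+01,  7.51340413e+00,  8.53229021e+01,  9.92550630e-04,
        8.72611790e+01, -4.89485523e+00]), 'qd': array([-0.02266049, -0.17752329, -0.11015995, -0.00044682, -0.07790381,
       -0.05922976]), 'joint_efforts': array([ 1.16106636e-03, -5.70953500e+01, -5.01942158e+01, -7.99944337e-05,
        8.21332389e-03,  3.12342740e-05]), 'tool_pos': array([ 163.94312246, -576.96055039,  403.72304796]), 'tcp_rot': array([-1.79902955e+02, -9.30587758e-03,  1.58601365e+01]), 'ft_force': array([ 1.15806065, -0.05779093,  0.20723332]), 'wrist_torque': array([-0.0250106 ,  0.00299649,  0.03002516]), 'grip_force': 0.0, 'finger_gap': 85.08311086776774}
```

View pics/scene0.png

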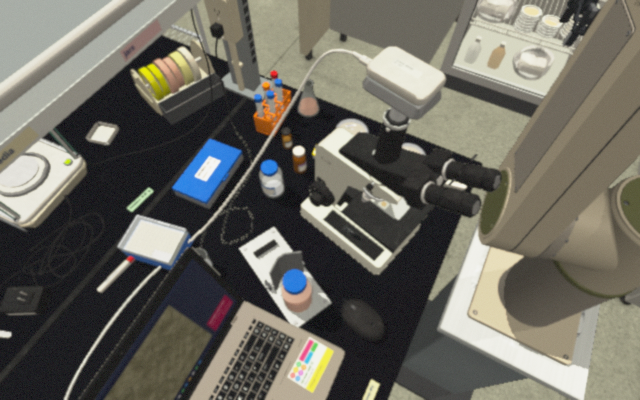

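View pics/top0.png

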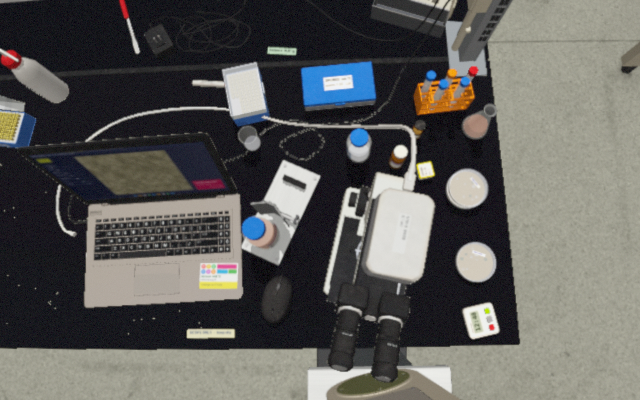

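The scene view shows the bottle (cap about 294,281) on the white foot plate, with the mouse at (362,319). In the top view the cap is at about (254,229). The plate runs from about (262,255) to (302,170), with the buffer at (294,183), so +x points away from the robot and slightly right.

```bash
cat > h.py <<'E'
import cv2,numpy as np
def K(s): return np.array([[s["fx"],0,s["cx"]],[0,s["fy"],s["cy"]],[0,0,1.]])
def ray(s,uv):
    p=cv2.undistortPoints(np.array([[uv]],float),K(s),np.array(s["dist"],float))[0,0]
    E=np.array(s["extrinsics"]); d=E[:3,:3]@[p[0],p[1],1]; return E[:3,3],d/np.linalg.norm(d)
def onz(s,uv,z):
    o,d=ray(s,uv); return o+d*(z-o[2])/d[2]
def proj(s,P):
    E=np.linalg.inv(np.array(s["extrinsics"])); r=cv2.Rodrigues(E[:3,:3])[0]
    return cv2.projectPoints(np.array(P,float).reshape(-1,1,3),r,E[:3,3],K(s),np.array(s["dist"],float))[0][:,0]
def tri(a,b):
    A=0;B=0
    for o,d in (a,b):
        M=np.eye(3)-np.outer(d,d); A=A+M; B=B+M@o
    return np.linalg.solve(A,B)
E
python3 - <<'E'
from h import *
S={n:np.load(f"pics/{n}0.npy",allow_pickle=True).item() for n in("scene","top")}
box={"scene":(230,215,410,350),"top":(225,150,340,330)}
rs={}
for n,s in S.items():
    x0,y0,x1,y1=box[n]; im=s["img"]; c=im[y0:y1,x0:x1]
    hsv=cv2.cvtColor(c,cv2.COLOR_RGB2HSV)
    m=cv2.inRange(hsv,(98,130,80),(115,255,255))
    k,l,st,ce=cv2.connectedComponentsWithStats(m)
    for i in range(1,k):
        if st[i,4]>60: print(n,"blue",ce[i]+[x0,y0],st[i], onz(s,ce[i]+[x0,y0],130).round(1)); 
    i=1+np.argmax(st[1:,4]); rs[n]=ray(s,ce[i]+[x0,y0])
print(tri(rs["scene"],rs["top"]))
a=cv2.resize(S["scene"]["img"][215:350,225:400],None,fx=3,fy=3,interpolation=2)
b=cv2.resize(S["top"]["img"][155:325,235:325],None,fx=3,fy=3,interpolation=2)
o=np.zeros((510,800,3),np.uint8);o[:405,:525]=a;o[:,527:797]=b
cv2.imwrite("pics/z1.png",o[:,:,::-1])
E
```

```text
scene blue [293.95851528 280.72925764] [ 53  54  23  25 458] [452.9 256.  130. ]
top blue [252.73747017 227.66825776] [ 16  66  24  24 419] [453.2 259.1 130. ]
[451.9644705  257.72621315 136.2764342 ]
```

View pics/z1.png

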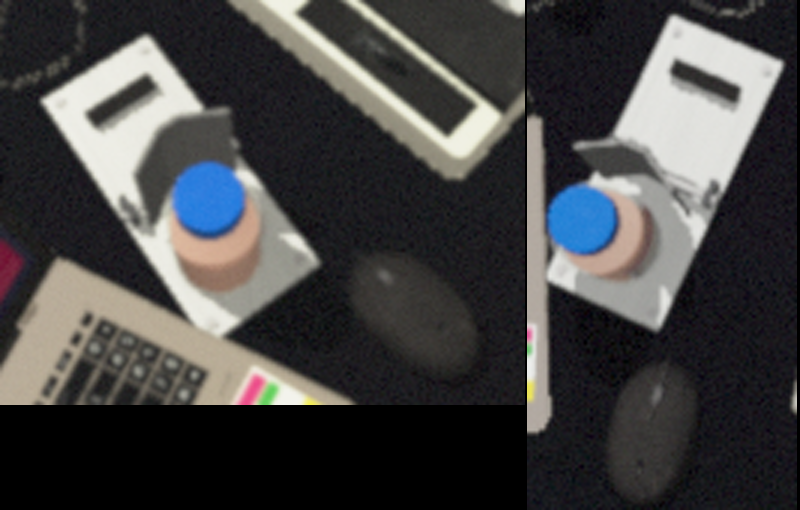

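The crops show the plate corners. In the top crop they are (673,16), (782,64), (659,331) and (549,280). In the scene crop they are (42,101), (150,36), (320,263) and (216,337). The trough stands nearly upright, and the bottle is on the near (-x) side of it.

```bash
python3 - <<'E'
from h import *
S={n:np.load(f"pics/{n}0.npy",allow_pickle=True).item() for n in("scene","top")}
t=[(673,16),(782,64),(659,331),(549,280)]; c=[(42,101),(150,36),(320,263),(216,337)]  # FL FR NR NL
T=np.array([onz(S["top"],(235+(u-527)/3,155+v/3),4)[:2] for u,v in t])
C=np.array([onz(S["scene"],(225+u/3,215+v/3),4)[:2] for u,v in c])
print(T.round(1),C.round(1))
for P in(T,C,(T+C)/2):
    ax=(P[0]+P[1]-P[2]-P[3])/2; L=np.linalg.norm(ax); W=np.linalg.norm(P[0]-P[1]+P[3]-P[2])/2
    e=ax/L; y=np.array([-e[1],e[0]]); o=P.mean(0)-12.5*e; th=np.degrees(np.arctan2(e[1],e[0]))
    b=np.array([452.,257.7])-o
    print("L,W",L,W,"origin",o,"yaw",th,"bottle in stand",b@e,b@y)
# mouse
s=S["top"]; m=[(652,432)]
for u,v in [(652,362),(650,502),(608,430),(697,430)]: print("mouse",onz(s,(235+(u-527)/3,155+v/3),15).round(0))
# laptop edges: right edge / screen
for uv in [(237,192),(213,135),(243,295)]: print("laptop",uv,onz(s,uv,20).round(0), onz(s,uv,200).round(0))
for uv in [(345,185),(328,290),(345,150)]: print("micro",uv,onz(s,uv,40).round(0))
E
```

```text
[[634.8 213.2]
 [591.9 124.7]
 [380.6 223.4]
 [421.7 310.4]] [[634.4 216. ]
 [589.2 125.5]
 [380.  226. ]
 [421.3 309.1]]
L,W 233.7002449305035 97.28562617064078 origin [495.91279374 223.16383856] yaw -24.77041556804969 bottle in stand -54.34262547304607 12.959898078837217
L,W 232.26979752337624 96.9851079290467 origin [494.86817654 224.35515554] yaw -24.630931806720152 bottle in stand -52.86483837923933 12.444600242114081
L,W 232.9848486288827 97.13208697450021 origin [495.39049625 223.75954335] yaw -24.700887782997402 bottle in stand -53.603416805533776 12.702892143427032
mouse [357. 227.  15.]
mouse [253. 228.  15.]
mouse [307. 260.  15.]
mouse [306. 193.  15.]
laptop (237, 192) [554. 322.  20.] [513. 276. 200.]
laptop (213, 135) [700. 386.  20.] [630. 327. 200.]
laptop (243, 295) [315. 303.  20.] [321. 260. 200.]
micro (345, 185) [560.  66.  40.]
micro (328, 290) [323. 109.  40.]
micro (345, 150) [645.  63.  40.]
```

```bash
cat >> h.py <<'E'
from scipy.spatial.transform import Rotation as R
O=np.array([495.4,223.8,0]); TH=-24.7
RS=R.from_euler('z',TH,degrees=True)
def plan(pts,tilt=0):
    """print total tool-frame shift(mm) and turn(deg) from current pose to tips stand coords list"""
    from bench import sense
    s=sense(); p=s["tool_pos"]; r=R.from_euler('xyz',s["tcp_rot"],degrees=True)
    print("now tips stand",RS.inv().apply(p+r.apply([0,0,173])-O).round(1),"F",s["ft_force"].round(1),"t",s["time"],"rot",s["tcp_rot"].round(1))
    for q,tl in pts:
        r2=RS*R.from_euler('y',-tl,degrees=True)*R.from_euler('xyz',[180,0,180],degrees=True)
        p2=O+RS.apply(q)-r2.apply([0,0,173])
        print("to",q,tl,"TCP",p2.round(0),"shift/100 in cur tool",(r.inv().apply(p2-p)/100).round(2),"rotvec/60",((r.inv()*r2).as_rotvec(degrees=True)/60).round(2))
        p,r=p2,r2
E
python3 - <<'E'
from h import *
S={n:np.load(f"pics/{n}0.npy",allow_pickle=True).item() for n in("scene","top")}
for a,b in [((380,52),(408,190)),((425,90),(393,282)),((499,180),(385,370)),((474,206),(340,362))]:
    print(tri(ray(S["scene"],a),ray(S["top"],b)).round(0))
plan([((-120,5,45),30),((-95,5,45),30)])
E
```

```text
[442.   3. 485.]
[351.  25. 471.]
[214.  24. 352.]
[230.  86. 351.]
now tips stand [  33.3 -865.8  230.7] F [ 1.2 -0.1  0.2] t 0.1 rot [-179.9   -0.    15.9]
to (-120, 5, 45) 30 TCP [310. 315. 195.] shift/100 in cur tool [ 3.84 -8.17  2.1 ] rotvec/60 [-0.61 -0.23 -2.26]
to (-95, 5, 45) 30 TCP [333. 304. 195.] shift/100 in cur tool [-0.22  0.    0.12] rotvec/60 [0. 0. 0.]
```

```bash
python3 -m jog '0 -0.2 -0.55 0 0 0 0;0 -0.2 -0.55 0 0 0 0;0 -0.2 -0.55 0 0 0 0;0 -0.2 -0.55 0 0 0 0;0 -0.2 -0.55 0 0 0 0' 20; python3 -m jog '0 -0.2 -0.55 0 0 0 0;0 0 0 0 0 0 0'
```

```text
time: 0.72
tool_pos: [136.4, -480.1, 681.1]
tcp_rot: [-180.0, -0.0, 15.9]
ft_force: [0.2, -1.6, 0.7]
finger_gap: 42.6
grip_force: 0.0
time: 0.98
tool_pos: [130.7, -459.2, 740.7]
tcp_rot: [179.4, 0.1, 15.9]
ft_force: [0.5, -0.6, -0.7]
finger_gap: 42.7
grip_force: 0.0
```

```bash
r='x'; python3 -m jog '0.58 -0.036 0 0 0 -0.117 0;0.58 -0.036 0 0 0 -0.117 0;0.58 -0.036 0 0 0 -0.117 0;0.58 -0.036 0 0 0 -0.117 0;0.58 -0.036 0 0 0 -0.117 0'; python3 -m jog '0.58 -0.036 0 0 0 -0.117 0;0.58 -0.036 0 0 0 -0.117 0;0 0 0 0 0 0 0'
```

```text
time: 1.6
tool_pos: [371.9, -303.2, 732.7]
tcp_rot: [-179.8, -0.0, 51.2]
ft_force: [0.0, -1.4, 0.4]
finger_gap: 42.7
grip_force: 0.0
time: 1.98
tool_pos: [433.3, -202.5, 733.5]
tcp_rot: [-179.9, -0.1, 65.4]
ft_force: [-0.0, -0.7, -0.1]
finger_gap: 43.2
grip_force: 0.0
```

```bash
python3 -m jog '0.58 -0.036 0 0 0 -0.14 0;0.58 -0.036 0 0 0 -0.117 0;0.58 -0.036 0 0 0 -0.117 0;0.58 -0.036 0 0 0 -0.117 0;0.58 -0.036 0 0 0 -0.117 0'; python3 -m jog '0.58 -0.036 0 0 0 -0.117 0;0.58 -0.036 0 0 0 -0.117 0;0.58 -0.036 0 0 0 -0.117 0;0.58 -0.036 0 0 0 -0.117 0;0.58 -0.036 0 0 0 -0.117 0'; python3 -m jog '0 0 0 0 0 0 0;0 0 0 0 0 0 0'; python3 -c "
from h import *
plan([((-130,5,270),0),((-125,5,150),30),((-125,5,45),30)])
from bench import sense; print(sense()['joint_pos'])"
```

```text
time: 2.6
tool_pos: [463.4, 79.5, 733.1]
tcp_rot: [-179.9, -0.0, 101.6]
ft_force: [0.6, 0.4, -0.4]
finger_gap: 42.6
grip_force: 0.0
time: 3.22
tool_pos: [323.7, 329.9, 733.1]
tcp_rot: [-179.9, -0.0, 136.7]
ft_force: [0.1, 0.1, -0.5]
finger_gap: 42.7
grip_force: 0.0
time: 3.48
tool_pos: [324.5, 328.5, 733.9]
tcp_rot: [-179.9, 0.0, 136.5]
ft_force: [0.2, -0.4, 0.0]
finger_gap: 42.7
grip_force: 0.0
now tips stand [-199.    23.4  560.9] F [ 0.2 -0.4  0. ] t 3.475 rot [-179.9    0.   136.5]
to (-130, 5, 270) 0 TCP [379. 283. 443.] shift/100 in cur tool [-0.71  0.05  2.91] rotvec/60 [-0.    0.   -0.31]
to (-125, 5, 150) 30 TCP [305. 317. 300.] shift/100 in cur tool [ 0.82 -0.    1.43] rotvec/60 [-0.  -0.5 -0. ]
to (-125, 5, 45) 30 TCP [305. 317. 195.] shift/100 in cur tool [ 0.52 -0.    0.91] rotvec/60 [0. 0. 0.]
[ 3.89988972e+01 -6.69364828e+00  6.47365076e+01 -3.64330184e-02
  1.22026795e+02 -7.51100346e+00]
```

```bash
python3 -m jog '-0.14 0.01 0.58 0 0 -0.062 0;-0.14 0.01 0.58 0 0 -0.062 0;-0.14 0.01 0.58 0 0 -0.062 0;-0.14 0.01 0.58 0 0 -0.062 0;-0.14 0.01 0.58 0 0 -0.062 0'; python3 -m jog '0.27 0 0.48 0 0 0 0;0.27 0 0.48 0 0 0 0;0.27 0 0.48 0 0 0 0; 0 0 0 0 -0.167 0 0;0 0 0 0 -0.167 0 0'; python3 -m jog '0 0 0 0 -0.167 0 0;0 0 0 0 0 0 0;0 0 0 0 0 0 0'; python3 -c "
from h import *
plan([((-130,12,45),30),((-95,12,45),30)])
from bench import sense; print(sense()['joint_pos'])"
```

```text
time: 4.1
tool_pos: [384.5, 289.5, 442.3]
tcp_rot: [-180.0, 0.0, 155.0]
ft_force: [0.6, 0.2, 0.7]
finger_gap: 42.5
grip_force: 0.0
time: 4.72
tool_pos: [310.8, 324.0, 299.6]
tcp_rot: [-179.9, 20.3, 155.0]
ft_force: [0.9, -0.1, 0.1]
finger_gap: 43.2
grip_force: 0.0
time: 5.1
tool_pos: [310.1, 325.2, 300.4]
tcp_rot: [-180.0, 29.8, 155.1]
ft_force: [1.1, -1.0, 0.8]
finger_gap: 42.5
grip_force: 0.0
now tips stand [-124.7   14.2  150.3] F [ 1.1 -1.   0.8] t 5.1 rot [-180.    29.8  155.1]
to (-130, 12, 45) 30 TCP [304. 325. 195.] shift/100 in cur tool [ 0.57 -0.03  0.89] rotvec/60 [-0. -0. -0.]
to (-95, 12, 45) 30 TCP [336. 311. 195.] shift/100 in cur tool [-0.3   0.    0.17] rotvec/60 [0. 0. 0.]
[ 51.65256844 -14.18865113 119.93788431 -31.04312318  69.76075391
  -3.60773206]
```

```bash
python3 -m jog '0.167 -0.005 0.29 0 0 0 0;0.167 -0.005 0.29 0 0 0 0;0.167 0 0.29 0 0 0 0;0 0 0 0 0 0 0'; python3 - <<'E'
from bench import *
from h import *
plan([((-95,12,50),30)])
o=np.zeros((510,800,3),np.uint8)
a=snapshot("scene");b=snapshot("top")
A=cv2.resize(a["img"][200:350,220:400],None,fx=3,fy=3)[:,:527];o[:450,:527]=A
o[:,527:797]=cv2.resize(b["img"][155:325,235:325],None,fx=3,fy=3)
cv2.imwrite("pics/z2.png",o[:,:,::-1])
E
```

```text
time: 5.6
tool_pos: [309.1, 323.0, 197.9]
tcp_rot: [-179.6, 29.8, 155.2]
ft_force: [-0.2, -0.0, -0.0]
finger_gap: 42.5
grip_force: 0.0
now tips stand [-124.6   10.9   47.8] F [-0.2 -0.  -0. ] t 5.6 rot [-179.6   29.8  155.2]
to (-95, 12, 50) 30 TCP [336. 311. 200.] shift/100 in cur tool [-0.26 -0.    0.13] rotvec/60 [-0.01 -0.   -0.  ]
```

View pics/z2.png

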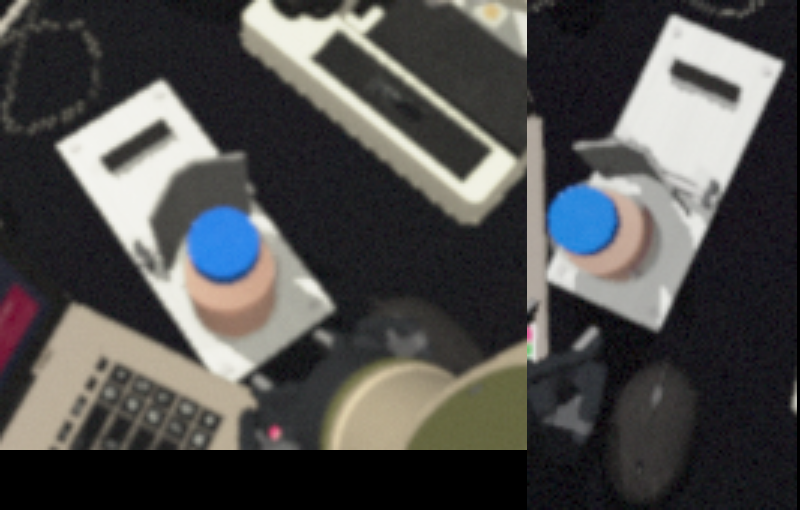

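The fingertips are at scene-crop (262,383) and (322,337), straddling the bottle's middle line just behind it. The mouse is untouched. Next I slide the bottle low toward the trough and onto the middle line.

```bash
python3 -m jog '-0.087 0 0.05 0 0 0 0;-0.087 0 0.05 0 0 0 0;-0.087 0 0.05 0 0 0 0;-0.035 0 0.02 0 0 0 0;-0.035 0 0.02 0 0 0 0'; python3 -m jog '-0.035 -0.02 0.02 0 0 0 0;-0.035 -0.02 0.02 0 0 0 0;-0.035 -0.02 0.02 0 0 0 0;0 0 0 0 0 0 0'; python3 - <<'E'
from bench import *
from h import *
plan([((-70,0,48),30)])
rs={}
for n,(x0,y0,x1,y1) in {"scene":(230,215,410,350),"top":(225,150,340,330)}.items():
    s=snapshot(n); c=cv2.inRange(cv2.cvtColor(s["img"],cv2.COLOR_RGB2HSV),(98,130,80),(115,255,255))[y0:y1,x0:x1]
    k,l,st,ce=cv2.connectedComponentsWithStats(c); i=1+np.argmax(st[1:,4]); rs[n]=ray(s,ce[i]+[x0,y0])
print("cap stand",RS.inv().apply(tri(rs["scene"],rs["top"])-O).round(1))
E
```

```text
time: 6.32
tool_pos: [344.1, 308.6, 200.4]
tcp_rot: [-180.0, 30.0, 155.2]
ft_force: [-5.0, 0.4, 1.9]
finger_gap: 42.7
grip_force: 2.1
time: 6.82
tool_pos: [352.7, 298.4, 200.9]
tcp_rot: [179.9, 30.1, 155.2]
ft_force: [-2.3, 2.5, 1.1]
finger_gap: 42.3
grip_force: 2.6
now tips stand [-74.1   8.2  51.2] F [-2.3  2.5  1.1] t 6.825 rot [179.9  30.1 155.2]
to (-70, 0, 48) 30 TCP [353. 289. 198.] shift/100 in cur tool [-0.02 -0.08  0.05] rotvec/60 [ 0.  0. -0.]
cap stand [-41.4  11.7 136.9]
```

```bash
cat > cap.py <<'E'
from bench import *
from h import *
def cap():
    rs={}
    for n,(x0,y0,x1,y1) in {"scene":(230,180,410,350),"top":(225,130,340,330)}.items():
        s=snapshot(n); c=cv2.inRange(cv2.cvtColor(s["img"],cv2.COLOR_RGB2HSV),(98,130,80),(115,255,255))[y0:y1,x0:x1]
        k,l,st,ce=cv2.connectedComponentsWithStats(c); i=1+np.argmax(st[1:,4]); rs[n]=ray(s,ce[i]+[x0,y0]); print(n,st[i,4],end=" ")
    print("cap stand",RS.inv().apply(tri(rs["scene"],rs["top"])-O).round(1))
if __name__=="__main__":
    cap(); plan([])
E
python3 -m jog '-0.01 -0.03 0 0 0 0 0;-0.01 -0.03 0 0 0 0 0;-0.01 -0.03 0 0 0 0 0;-0.01 -0.03 0 0 0 0 0;0 0 0 0 0 0 0'; python3 cap.py;python3 -m jog '-0.035 0 0.02 0 0 0 0;-0.03 0 0.017 0 0 0 0;0 0 0 0 0 0 0'; python3 cap.py
```

```text
time: 7.55
tool_pos: [350.4, 285.5, 202.3]
tcp_rot: [-180.0, 30.1, 155.2]
ft_force: [-1.9, 2.1, 0.7]
finger_gap: 42.8
grip_force: 1.1
scene 458 top 420 cap stand [-32.9   3.9 136.6]
now tips stand [-70.9  -4.7  52.6] F [-1.2  0.8 -0.5] t 7.65 rot [-180.    30.1  155.2]
time: 8.02
tool_pos: [357.7, 284.1, 203.2]
tcp_rot: [179.7, 30.0, 155.1]
ft_force: [-6.0, 10.1, 1.3]
finger_gap: 42.9
grip_force: 5.9
scene 459 top 420 cap stand [-26.6   4.1 136.6]
now tips stand [-63.9  -2.3  53.3] F [-5.9 10.2  1.8] t 8.125 rot [179.8  30.  155.2]
```

```bash
python3 -m jog '0.13 0.02 -0.075 0 0 0 0;-0.075 0 -0.13 0 0 0 0;-0.075 0 -0.13 0 0 0 0;-0.06 0 0.035 0 0 0 0;0 0 0 0 0 0 0'; python3 cap.py; python3 - <<'E'
import numpy as np
s=64
prev=None
for phi in np.arange(0,1.63,.1):
    n=np.array([np.cos(phi),-np.sin(phi)]); c=np.array([9.5,5.5]); h=34+25+abs(c@n)
    p=np.array([0,20])+s*np.array([np.sin(phi),np.cos(phi)])-h*n
    if prev is not None:
        d=p-prev; print(round(phi,2),p.round(0),"per half step tool",((-.866*d[0]-.5*d[1])/200).round(3),((.5*d[0]-.866*d[1])/200).round(3))
    prev=p
E
```

```text
time: 8.75
tool_pos: [351.4, 287.7, 232.9]
tcp_rot: [179.9, 30.1, 155.1]
ft_force: [-0.3, 0.7, -0.0]
finger_gap: 42.7
grip_force: 0.1
scene 453 top 417 cap stand [-35.6   3.6 133.8]
now tips stand [-71.3  -2.8  82.4] F [-0.   0.3  0.2] t 8.85 rot [-180.    30.   155.1]
0.1 [-61.  90.] per half step tool -0.048 -0.01
0.2 [-53.  96.] per half step tool -0.049 -0.004
0.3 [-45. 101.] per half step tool -0.049 0.001
0.4 [-36. 104.] per half step tool -0.049 0.007
0.5 [-26. 107.] per half step tool -0.047 0.012
0.6 [-16. 109.] per half step tool -0.046 0.017
0.7 [ -7. 109.] per half step tool -0.043 0.022
0.8 [  3. 109.] per half step tool -0.041 0.026
0.9 [ 12. 107.] per half step tool -0.037 0.031
1.0 [ 22. 105.] per half step tool -0.034 0.034
1.1 [ 30. 102.] per half step tool -0.03 0.032
1.2 [ 38. 100.] per half step tool -0.027 0.029
1.3 [45. 97.] per half step tool -0.025 0.032
1.4 [52. 93.] per half step tool -0.022 0.035
1.5 [59. 88.] per half step tool -0.019 0.037
1.6 [66. 83.] per half step tool -0.015 0.039
```

```bash
python3 -m jog '-0.045 0.01 0 0 0 0 0;-0.045 0.01 -0.01 0 0 0 0;-0.045 0.01 -0.01 0 0 0 0;-0.045 0 -0.01 0 0 0 0'; python3 cap.py;  python3 -m jog '-0.045 0 -0.005 0 0 0 0;-0.045 0 -0.005 0 0 0 0'; python3 cap.py
```

```text
time: 9.35
tool_pos: [364.9, 285.0, 244.2]
tcp_rot: [180.0, 30.0, 155.2]
ft_force: [-2.7, 3.7, -1.3]
finger_gap: 42.7
grip_force: 2.0
scene 456 top 420 cap stand [-23.3   3.8 135.6]
now tips stand [-57.3   1.1  94.8] F [-2.6  3.1 -1. ] t 9.45 rot [179.9  30.1 155.2]
time: 9.7
tool_pos: [371.5, 281.9, 249.7]
tcp_rot: [180.0, 30.0, 155.2]
ft_force: [-2.8, 3.4, 0.5]
finger_gap: 42.7
grip_force: 1.9
scene 455 top 421 cap stand [-16.4   2.8 136.3]
now tips stand [-49.6   1.  100.6] F [-1.5  2.5  0.4] t 9.8 rot [179.9  30.1 155.1]
```

```bash
python3 -m jog '-0.045 0 0.005 0 0 0 0;-0.045 0 0.005 0 0 0 0;-0.045 0 0.01 0 0 0 0;-0.045 0 0.012 0 0 0 0'; python3 cap.py;  python3 -m jog '-0.045 0 0.015 0 0 0 0;-0.045 0 0.015 0 0 0 0;-0.045 0 0.017 0 0 0 0'; python3 - <<'E'
from cap import *
cap();plan([])
a=snapshot("scene");b=snapshot("top");o=np.zeros((510,800,3),np.uint8)
o[:450,:527]=cv2.resize(a["img"][200:350,220:400],None,fx=3,fy=3)[:,:527]
o[:,527:797]=cv2.resize(b["img"][155:325,235:325],None,fx=3,fy=3)
cv2.imwrite("pics/z3.png",o[:,:,::-1])
E
```

```text
time: 10.3
tool_pos: [387.3, 274.8, 256.2]
tcp_rot: [179.9, 30.1, 155.2]
ft_force: [-4.8, 4.4, 1.9]
finger_gap: 42.6
grip_force: 2.5
scene 436 top 424 cap stand [  4.6   2.5 133.2]
now tips stand [-32.5   1.  106.7] F [-1.   3.2  1.8] t 10.4 rot [179.9  30.1 155.1]
time: 10.78
tool_pos: [400.0, 268.9, 259.0]
tcp_rot: [179.9, 30.1, 155.2]
ft_force: [-3.4, 4.1, 1.9]
finger_gap: 42.7
grip_force: 2.8
scene 405 top 416 cap stand [ 20.9   2.3 129.7]
now tips stand [-18.5   0.8 109.2] F [-2.4  2.4  2.4] t 10.875 rot [180.   30.1 155.1]
```

View pics/z3.png

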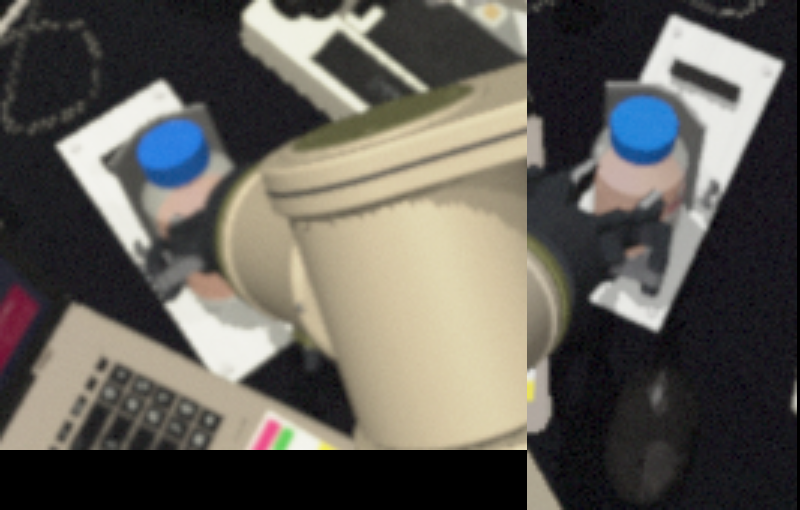

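The bottle leans about 0.5 rad in the trough, with the cap at top crop (643,130) and the fingertips on either side of its back. It is central, so I carry on along the arc.

```bash
python3 -m jog '-0.044 0 0.02 0 0 0 0;-0.043 0 0.022 0 0 0 0;-0.042 0 0.024 0 0 0 0;-0.041 0 0.026 0 0 0 0'; python3 cap.py;  python3 -m jog '-0.039 0 0.029 0 0 0 0;-0.037 0 0.031 0 0 0 0;-0.035 0 0.033 0 0 0 0;-0.034 0 0.034 0 0 0 0'; python3 cap.py
```

```text
time: 11.48
tool_pos: [417.9, 260.6, 259.7]
tcp_rot: [179.9, 30.1, 155.2]
ft_force: [-1.7, 3.1, 6.5]
finger_gap: 42.4
grip_force: 3.6
scene 344 top 380 cap stand [ 42.5   2.2 120.9]
now tips stand [  1.1   0.8 109.8] F [-0.8  3.   2.6] t 11.575 rot [180.   30.1 155.1]
time: 12.08
tool_pos: [435.4, 252.5, 256.4]
tcp_rot: [179.9, 30.2, 155.2]
ft_force: [-0.8, 1.1, 8.7]
finger_gap: 42.6
grip_force: 4.7
scene 254 top 319 cap stand [ 62.4   2.  108.2]
now tips stand [ 20.5   0.8 106.5] F [1.1 2.2 4.6] t 12.175 rot [179.9  30.2 155.1]
```

```bash
python3 -m jog '-0.031 0 0.034 0 0 0 0;-0.03 0 0.034 0 0 0 0;-0.028 0 0.034 0 0 0 0;-0.027 0 0.034 0 0 0 0'; python3 cap.py;  python3 -m jog '-0.025 0 0.034 0 0 0 0;-0.024 0 0.035 0 0 0 0;-0.022 0 0.036 0 0 0 0;-0.02 0 0.037 0 0 0 0'; python3 cap.py
```

```text
time: 12.68
tool_pos: [450.8, 245.3, 250.4]
tcp_rot: [179.9, 30.2, 155.1]
ft_force: [0.6, -0.1, 8.9]
finger_gap: 42.7
grip_force: 4.0
scene 205 top 240 cap stand [79.3  1.5 96.1]
now tips stand [ 37.6   0.7 100.7] F [2.5 0.6 5.5] t 12.775 rot [180.   30.2 155.1]
time: 13.28
tool_pos: [464.6, 238.9, 242.8]
tcp_rot: [179.9, 30.2, 155.1]
ft_force: [2.0, -0.7, 7.1]
finger_gap: 42.6
grip_force: 3.5
scene 203 top 162 cap stand [92.4  1.6 84.4]
now tips stand [52.7  0.6 92.9] F [ 2.8 -0.3  5.3] t 13.375 rot [180.   30.2 155.1]
```

```bash
python3 -m jog '-0.018 0 0.038 0 0 0 0;-0.016 0 0.038 0 0 0 0;-0.014 0 0.038 0 0 0 0'; python3 cap.py;  python3 -m jog '-0.013 0 0.036 0 0 0 0'; python3 -m jog '-0.012 0 0.03 0 0 0 0';python3 cap.py
```

```text
time: 13.75
tool_pos: [473.6, 234.7, 235.3]
tcp_rot: [180.0, 30.2, 155.1]
ft_force: [3.1, -1.5, 6.2]
finger_gap: 42.6
grip_force: 3.5
scene 198 top 154 cap stand [102.5   1.4  69.6]
now tips stand [62.5  0.5 85.3] F [3.  0.1 4.9] t 13.85 rot [180.   30.2 155.1]
time: 13.98
tool_pos: [475.9, 233.6, 232.6]
tcp_rot: [180.0, 30.2, 155.2]
ft_force: [3.1, -1.9, 6.4]
finger_gap: 42.9
grip_force: 3.3
time: 14.1
tool_pos: [478.2, 232.7, 230.9]
tcp_rot: [179.9, 30.2, 155.1]
ft_force: [-4.5, 0.3, 18.5]
finger_gap: 42.7
grip_force: 8.7
scene 182 top 154 cap stand [107.1   1.7  62.5]
now tips stand [67.7  0.9 81.6] F [-4.8  0.7 12.5] t 14.2 rot [179.9  30.2 155.1]
```

```bash
python3 -m jog '-0.006 0 0.01 0 0 0 0;0 0 0 0 0 0 0'; python3 -m jog '-0.025 0 -0.043 0 0 0 0;-0.05 0 -0.087 0 0 0 0;-0.15 0 -0.26 0 0 0 0;-0.15 0 -0.26 0 0 0 0;-0.15 0 -0.26 0 0 0 0';python3 -m jog '0.22 0 -0.35 0 0 0 0;0.22 0 -0.35 0 0 0 0;0.22 0 -0.35 0 0 0 0;0.22 0 -0.35 0 0 0 0;0 0 0 0 0 0 0'; python3 - <<'E'
from cap import *
cap();plan([])
a=snapshot("scene");b=snapshot("top");o=np.zeros((510,800,3),np.uint8)
o[:450,:527]=cv2.resize(a["img"][200:350,220:400],None,fx=3,fy=3)[:,:527]
o[:,527:797]=cv2.resize(b["img"][155:325,235:325],None,fx=3,fy=3)
cv2.imwrite("pics/z4.png",o[:,:,::-1])
E
```

```text
time: 14.45
tool_pos: [479.1, 232.5, 231.1]
tcp_rot: [179.9, 30.2, 155.1]
ft_force: [-5.2, -0.6, 17.5]
finger_gap: 43.1
grip_force: 7.9
time: 15.08
tool_pos: [477.7, 232.1, 334.7]
tcp_rot: [-179.9, 30.0, 155.2]
ft_force: [-0.2, 0.1, -0.5]
finger_gap: 42.1
grip_force: 0.0
time: 15.7
tool_pos: [344.0, 294.8, 413.0]
tcp_rot: [179.8, 30.1, 155.3]
ft_force: [-0.5, 0.4, 0.3]
finger_gap: 42.8
grip_force: 0.0
scene 187 top 156 cap stand [105.4   1.4  64.6]
now tips stand [-79.1   0.7 261.3] F [-0.  -1.  -0.1] t 15.8 rot [-180.    30.1  155.3]
```

View pics/z4.png

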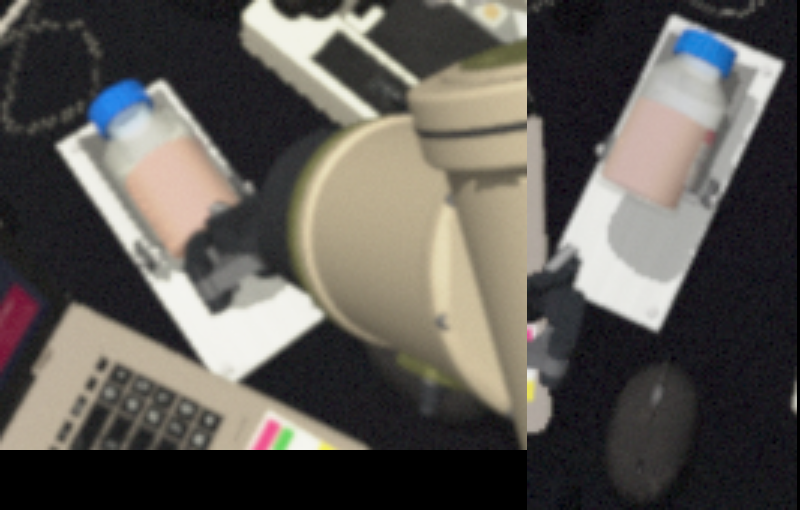

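The bottle lies along the trough, level, with its cap at top crop (706,48). Its axis is parallel to the plate, and the hand is clear. The push force rose from about 6 to 18 N at the end, which means the trough is on its buffer.

```bash
python3 -c "
from bench import *
print(hand_in())"
```

```text
the job is handed in; nothing more can be done
None
```

I handed the job in after about 16 s of robot time: the pictures show the trough fully down, the bottle on its side in it along the middle line, and the hand clear; the hand-in call gave no verdict.

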